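# Slide the laundry tray over to the drainer stand

### The arm

A 6-joint arm with a two-finger parallel gripper is mounted at the origin on the work surface. World frame = base frame: x ahead of the robot, y to its left, z up, the work surface at z = 0. Lengths are in m, angles in rad, forces in N, time in s.
With the tool pointing down it reaches from about 0.35 to 0.975 m from the base axis. Payload 4.9 kg.
Tool frame: the origin (TCP) lies at the very end of the fingers, on their centre line; the grasp point (between the pads) lies 19 mm behind it; z points along the fingers, y is the line along which they close (so a half turn about z gives the same grasp; the last joint's range is limited). The gripper opens to 85 mm and grips with 20 to 120 N. Pads are 22 mm wide; open, the fingers measure 114 mm over their backs; the gripper's body (76 mm by 85 mm) begins 54 mm behind the grasp point. The pads swing forward as they close: fully open they stand 13 mm farther back than shut.
Start: joints at [-1.417, 0.053, 1.613, -0, 1.476, -0.119], TCP at [0.168, -0.602, 0.231] pointing down, gripper open.
Joint ranges: [-3.01, 3.01], [-1.01, 2.22], [0.06, 2.58], [-1.02, 4.17], [0.09, 2.62], [-3.14, 3.14]. Speed limits (rad/s): [2.57, 2.57, 3.14, 3.14, 3.14, 3.14].

### API

Orientations are given as a rotation vector (axis times angle).
In Python, from rig import robot, imaging, job gives the robot as it stands.
- The arm moves only by the tool drive_tool, never from a script. Its argument "rows" is a list of rows, each a list of 4 numbers: the shift along the world's x, y, z in m, then the turn about the world's z in rad. A call has 1 to 8 rows; each row is the pose to reach, as a shift and turn from the pose commanded when the call began; what a row does not reach only later rows make up. A row lasts 1/8 s, in which the tool goes at most 62.5 mm and 10.7 degrees, less where a joint would pass 70% of its speed; a pose out of reach is approached as far as the arm can. A call with a gripper value outside its range is refused whole. "fingers" is the opening, from 0 (shut) to 1 (fully open), set as the call begins (left out, the last holds). The fingers move at their own pace and stop on an object; "grip_force" is the grip in N (left out, the last holds). Time passes only in rows, so rows that repeat a pose let the fingers close. It gives the time, the measured TCP pose, the force, the opening and the grip force at its end, in the units of the state.
- robot.state(): the state, without advancing time (a new reading comes with each control period).
- imaging.camera(name): name is "scene" or "side" or "wrist"; returns the picture (420x560x3 uint8, red, green, blue); there is no depth.
- imaging.get_calibration(name): a dict with "vfov" (degrees; the focal length in pixels is half the picture's height over the tangent of half this angle, whatever the lens; pixels are square), "cx", "cy" (the principal point, pixels), "R" (3x3) and "t" (3): a world point X has camera coordinates R X + t. Camera axes: x right, y down, z forward; pixel columns grow to the right and rows downward; lengths in m; the calibration is good to about 2 mm. A picture is of the moment at which its call begins: read the wrist's pose just before it. get_calibration takes no time and is no camera call; for the wrist camera it gives the pose at the moment of the call.
- job.job_done(): hands the job in; it is judged then, once.
Trained networks look in the newest picture that a camera, given by its name, has taken for a name from the list of things; names that differ only in an ending like _2 or _b are one class to them, and where a whole thing is asked for, a point or a joint stands for the part that bears it (a point fixed in the world has none). Each returns a list of dicts, best first, with "confidence" (0 to 1); they miss things now and then, are a little off and sometimes report something else, mostly with a low value. They report only what shows in the picture. A call takes as long as a camera call. They do not tell look-alikes from the thing itself.
- imaging.recognise(camera, thing): "bbox" ([left, top, right, bottom] in pixels, round what is visible of it).
- imaging.mark_of(camera, thing): "xy" ([column, row] in pixels: a listed point, or the origin of a listed thing).
The state is a dict: "time_s": time; "joint_pos": joint angles; "joint_velocities": joint speeds; "joint_torque": joint torques, N m; "ee_pos": TCP position; "orientation": TCP orientation; "wrist_force": force on the tool from outside, world axes, zero at the start; "wrist_torque": the same for the moment, N m; "finger_gap": opening from 0.0 (shut) to 1.0 (fully open); "grasp_force": force on a finger pad.
Only numpy, scipy, OpenCV 4.12 (cv2) and the standard library are available. Lean on these libraries where they do the work, as an engineer would, in place of code of your own. Each camera call takes 0.05 s, during which the arm holds its last target. There are 200 camera calls.

### The job

Slide the loaded tray by its grab bar from the short rack across the gap onto the drainer stand, without lifting it, without letting its leading end dip into the gap and without upsetting the bleach bottle and jar on it. Bring it down the lane between the guard wires and, with it resting on the stand, press it snug against the end rail's rubber bumpers with a steady push of about 10 N, never ramming it, then let go. Leave the scrub brush and the mug beside it where they are.

Things in the scene. Friction and masses are not known exactly. Their poses are not given: they have to be found in the camera images.
- tray: plastic tray, 160 mm wide (its x), 240 mm long (its y), walls 30 mm high, 4 mm thick, 0.25 kg, loose on the near rack. Origin: centre of its underside; +y is the leading end, towards the stand; z up. Leading bottom edge rounded, 8 mm radius. Loaded (0.8 to 0.94 kg) it balances about 43 mm ahead of its middle, so it tips into the gap unless its rear is held down (2 to 6 N at the bar)
- tray_grip (a point): middle of the tray's only grab bar, at its trailing end: straight flat-sided bar along the tray's x, 12 mm thick (tray y), 14 mm high, 110 mm long, on uprights 50 mm either side of the middle; 60 mm above the tray's underside, 111 mm behind its origin, clear above the 30 mm end wall. Can be pinched from above, fingers closing along the tray's y
- tray_lead (a point): middle of the tray's leading face, at the level of its underside (120 mm ahead of the tray's origin)
- rack_near: short stainless rack shelf on four legs, fixed; the tray starts on it. Flat deck 120 mm above the counter, 300 mm long (its y, -150 to 150 mm), 300 mm deep (its x, -130 to 170 mm), open in front and at both ends, guard wire along the back. Origin: on the counter under the deck; +y points across the gap
- near_edge (a point): on the near rack's deck, middle of its edge at the gap (x and y as the rack's)
- rack_far: stainless drainer stand, fixed, 110 to 130 mm across the gap, turned up to 0.03 rad from the near rack. Deck y -150 to 150 mm, x -110 to 165 mm, 120 mm above its origin, 1 to 3 mm lower than the near deck. Origin under the lane's middle; +y leads away from the near rack. Lane along y: two guard wires 18 mm above the deck, 170 mm apart inside (x = +-85 mm), bent outward over the first 25 mm
- far_edge (a point): on the stand's deck, middle of the lane, at the edge facing the gap (150 mm before the stand's origin)
- end_rail: rigid steel rail, 10 mm thick, 18 mm above the deck, clamped across the lane's far end, 122 to 138 mm ahead of the stand's origin (origin: on the deck under the middle of its near side; axes as the stand's). It carries two rubber-tipped bumper screws, 18 mm across, that project 6 to 20 mm towards the tray, both alike; how far is set by hand, differs each time and is not reported: find them by feel
- bleach: yellow bleach bottle with white twist cap, 66 mm across, 168 mm high, standing loose in the tray near its leading end; origin at the middle of its base
- jar: empty open glass jar, 64 mm across, 95 mm high, standing loose in the tray beside the bottle; origin at the middle of its base
- brush: bamboo scrub brush, 44 x 170 x 36 mm, lying bristles down on the near rack behind the tray; loose bystander, origin under its middle
- mug: small steel mug, 54 mm across, 60 mm high, standing on the stand behind the lane; loose bystander, origin under its middle
Things that resemble listed ones, but are neither listed nor needed, are in the scene too. There is more than one size of the bleach; the one meant has the size given above. What is shaped like the jar but pink is not meant.

How it is judged:
On the way, in this order (a step that is already met when the one before it is completed fails the run):
1. the tray bridges the gap level: its leading end has passed at least 20 mm over the stand's edge, not more than 8 mm above the deck, while its rear is still on the near rack (y of tray_lead in the frame of far_edge above 0.02 m and z of tray_lead in the frame of far_edge below 0.008 m and y of tray_grip in the frame of near_edge below 0 m), for 0.1 s.
2. the tray, resting on the stand's deck, is pressed against the end rail's bumpers with 5 N or more (contact force between tray and end_rail above 5 N and contact force between tray and rack_far above 2 N), for 0.3 s.
At the end, for the whole second after the job is handed in: the tray lies flat on the drainer stand (origin within 3 mm of the deck, tilt under 0.02 rad), in line with the lane within 0.035 rad, its front face no more than 22 mm from the end rail (the bumpers' longest setting and 2 mm), at rest and let go, bottle and jar standing upright in it (y of tray_lead in the frame of end_rail above -0.022 m and angle between the y axis of tray and the y axis of rack_far, either way round below 0.035 rad and z of tray in the frame of far_edge below 0.003 m and angle between tray's own z axis and vertical below 0.02 rad and linear speed of tray below 0.01 m/s and angle between each of bleach, jar's own z axis and vertical below 0.1 rad and z of each of bleach, jar in the frame of tray below 0.01 m and contact force between the fingers and tray below 0.1 N); the robot touches nothing.
It fails at once if the tray's leading end dips more than 4 mm below the stand's deck, or the tray tilts more than 0.07 rad (z of tray_lead in the frame of far_edge below -0.004 m or angle between tray's own z axis and vertical above 0.07 rad).
It fails at once if the tray is lifted: its origin more than 12 mm above the near rack's deck level (z of tray in the frame of near_edge above 0.012 m).
It fails at once if the tray is pressed on the end rail or its bumpers, or pressed on or jammed against the drainer stand (deck, guard wires), with more than 25 N (contact force between tray and end_rail above 25 N or contact force between tray and rack_far above 25 N).
It fails at once if bottle or jar tips more than 0.2 rad or is lifted out of the tray (angle between any of bleach, jar's own z axis and vertical above 0.2 rad or z of any of bleach, jar in the frame of tray above 0.02 m).
It fails at once if the brush or the mug is moved more than 20 mm (distance of any of brush, mug from where it was at the start of the episode above 0.02 m).
It also fails if it takes over 67 s, if anything falls off the work surface, if the arm or the gripper's body presses on something with over 40 N, if the wrist force passes 120 N, or if a joint passes its speed limit or range.

## Working session

There is one attempt and no reset: what is moved stays moved. The work goes in short steps, Python scripts to look and compute and a tool call to move; the robot and the scene stay as the last step left them, time stands still between calls to the robot, and variables do not carry over. Pictures are saved under pics/ and viewed, at most 12 in all, crops included, and the job is handed in when it is done.

Besides the shell and the picture viewer there is one more tool, called after "Request:" by a JSON object that holds its "api" and its "payload", one argument or row to a line. drive_tool: Moves the arm, as the interface text tells. Its arguments: {"type":"object","properties":{"rows":{"type":"array"},"fingers":{"type":"number"},"grip_force":{"type":"number"}},"required":["rows"]}

```bash
mkdir -p pics; cat > h.py <<'E'
import numpy as np, cv2
from rig import robot, imaging, job
def ray(cal,px):
    f=210/np.tan(np.radians(cal["vfov"])/2); R=np.array(cal["R"]); t=np.array(cal["t"])
    d=R.T@np.array([(px[0]-cal["cx"])/f,(px[1]-cal["cy"])/f,1]); return -R.T@t,d
def atz(cal,px,z):
    c,d=ray(cal,px); return c+d*(z-c[2])/d[2]
def proj(cal,X):
    f=210/np.tan(np.radians(cal["vfov"])/2); p=np.array(cal["R"])@np.array(X)+np.array(cal["t"])
    return np.array([cal["cx"]+f*p[0]/p[2],cal["cy"]+f*p[1]/p[2]])
def tri(obs):
    A=np.zeros((3,3));b=np.zeros(3)
    for cal,px in obs:
        c,d=ray(cal,px); d=d/np.linalg.norm(d); P=np.eye(3)-np.outer(d,d); A+=P;b+=P@c
    return np.linalg.solve(A,b)
E
python3 - <<'E'
from h import *
ims=[]
Z=dict(tray=.12,tray_grip=.18,tray_lead=.12,near_edge=.12,far_edge=.118,rack_near=0,rack_far=0,end_rail=.118,bleach=.124,jar=.124,brush=.12,mug=.118)
for c in("scene","side","wrist"):
    im=imaging.camera(c); cv2.imwrite(f"pics/{c}0.png",im[:,:,::-1])
obs={}
for c in("scene","side"):
    cal=imaging.get_calibration(c)
    for n,z in Z.items():
        r=imaging.mark_of(c,n)
        for k in r[:2]:
            print(c,n,round(k["confidence"],2),np.round(k["xy"],1),np.round(atz(cal,k["xy"],z),3))
        if r: obs.setdefault(n,[]).append((cal,r[0]["xy"]))
for n,o in obs.items():
    if len(o)>1: print(n,np.round(tri(o),3))
print(robot.state())
a=cv2.imread("pics/scene0.png")
E
```

```text
scene tray 0.67 [178.3 271.8] [ 0.495 -0.25   0.12 ]
scene tray 0.17 [376.6 148.5] [0.435 0.325 0.12 ]
scene tray_grip 0.75 [118.1 284. ] [ 0.503 -0.352  0.18 ]
scene tray_grip 0.69 [333.6 203.7] [0.565 0.073 0.18 ]
scene tray_lead 0.68 [228.9 241.1] [ 0.484 -0.132  0.12 ]
scene near_edge 0.63 [251.9 229.6] [ 0.485 -0.077  0.12 ]
scene far_edge 0.68 [292.  199.7] [0.459 0.044 0.118]
scene rack_far 0.96 [333.7 200.7] [ 0.433  0.198 -0.   ]
scene end_rail 0.61 [379.7 149.8] [0.442 0.33  0.118]
scene bleach 0.88 [218.9 267.8] [ 0.534 -0.181  0.124]
scene bleach 0.85 [254.3 396. ] [ 0.776 -0.245  0.124]
scene jar 0.96 [171.8 230.4] [ 0.393 -0.22   0.124]
scene jar 0.62 [197.1 235.9] [ 0.437 -0.182  0.124]
scene brush 0.95 [233.  302.4] [ 0.613 -0.194  0.12 ]
scene mug 0.76 [366.9 206.5] [0.572 0.17  0.118]
side tray 0.83 [304.  157.8] [ 0.49  -0.254  0.12 ]
side tray_grip 0.55 [305.3 315.5] [0.431 0.382 0.18 ]
side tray_lead 0.78 [302.8 177.6] [ 0.482 -0.135  0.12 ]
side near_edge 0.93 [296.9 187.4] [ 0.491 -0.083  0.12 ]
side near_edge 0.17 [309.8 219.3] [0.45  0.053 0.12 ]
side far_edg
[... 1047 characters left out ...]
e_s': 1.35, 'joint_pos': array([-1.41697603e+00,  5.27352599e-02,  1.61288665e+00, -2.71346147e-05,
        1.47602644e+00, -1.19013873e-01]), 'joint_velocities': array([ 0.00065818,  0.00113879,  0.00104344, -0.00145573,  0.00064029,
        0.0002627 ]), 'joint_torque': array([-3.68121564e-04, -3.93670642e+01, -3.70452726e+01, -1.60131963e-04,
        5.93602017e-04, -1.89752257e-06]), 'ee_pos': array([ 0.16839506, -0.60186477,  0.23128968]), 'orientation': array([-3.11235078e+00, -4.27235387e-01,  4.39468045e-05]), 'wrist_force': array([0.57471022, 0.51623693, 0.8730947 ]), 'wrist_torque': array([ 0.02566382, -0.01632915,  0.0022117 ]), 'grasp_force': 0.0, 'finger_gap': 1.002824634672926}
```

View pics/scene0.png

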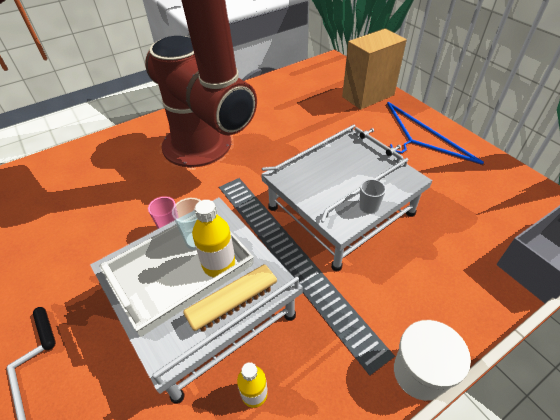

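View pics/side0.png

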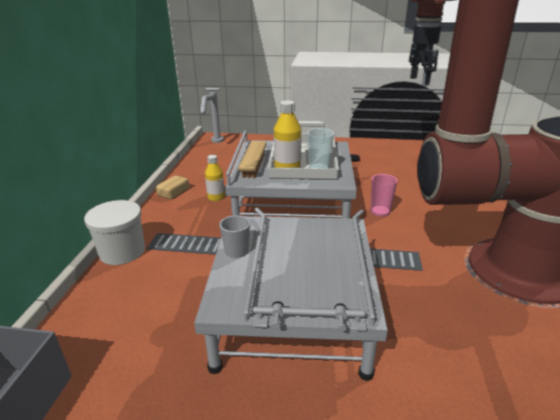

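The tray is on the near rack with its bar at its robot-right end. Triangulated points agree with the given sizes. I'll move over the tray for a close look, then look over the stand.

Request:
{"api": "drive_tool", "payload": {
  "rows": [
    [0.03,0,0.06,0],
    [0.06,0,0.11,-0.04],
    [0.1,0.03,0.15,-0.08],
    [0.14,0.07,0.17,-0.12],
    [0.18,0.11,0.19,-0.16],
    [0.22,0.15,0.2,-0.19],
    [0.27,0.18,0.2,-0.19],
    [0.3,0.2,0.2,-0.19]
  ]
}}

```text
time_s: 2.35
ee_pos: [0.4703, -0.4001, 0.4317]
orientation: [3.138, 0.133, 0.001]
wrist_force: [-0.7, -1.0, -0.6]
finger_gap: 1.001
grasp_force: 0.0
```

```bash
cat > look.py <<'E'
import sys
from h import *
Z=dict(tray=.12,tray_grip=.18,tray_lead=.12,near_edge=.12,far_edge=.118,end_rail=.118,rack_far=0,bleach=.124,jar=.124,brush=.12,mug=.118)
s=robot.state(); cal=imaging.get_calibration("wrist"); im=imaging.camera("wrist")
cv2.imwrite(f"pics/{sys.argv[1]}.png",im[:,:,::-1]); np.save(f"pics/{sys.argv[1]}.npy",cal,allow_pickle=True)
print(s["time_s"],s["ee_pos"],s["orientation"],"cam",np.round(ray(cal,(280,210))[0],3),np.round(ray(cal,(280,210))[1],2))
for n in sys.argv[2:]:
    for k in imaging.mark_of("wrist",n)[:2]:
        print(n,round(k["confidence"],2),np.round(k["xy"],1),np.round(atz(cal,k["xy"],Z[n]),4))
E
python3 look.py w1 tray tray_grip tray_lead near_edge far_edge jar bleach
```

```text
2.35 [ 0.47027149 -0.40008356  0.43172536] [3.13830693e+00 1.33197003e-01 1.11151201e-03] cam [ 0.541 -0.393  0.574] [-0.27 -0.03 -0.96]
tray 0.92 [157.4 135.6] [ 0.4946 -0.2472  0.12  ]
tray_grip 0.88 [239.8 145.1] [ 0.4981 -0.3551  0.18  ]
tray_grip 0.38 [108.8  22.7] [ 0.6065 -0.2199  0.18  ]
tray_lead 0.7 [ 57.2 135.8] [ 0.4839 -0.1239  0.12  ]
near_edge 0.8 [ 22.7 129.8] [ 0.4877 -0.0823  0.12  ]
jar 0.82 [109.8 170.7] [ 0.4464 -0.1884  0.124 ]
bleach 0.96 [ 98.7 104.7] [ 0.5255 -0.1789  0.124 ]
bleach 0.6 [ 57.9 134.9] [ 0.4856 -0.1272  0.124 ]
```

View pics/w1.png

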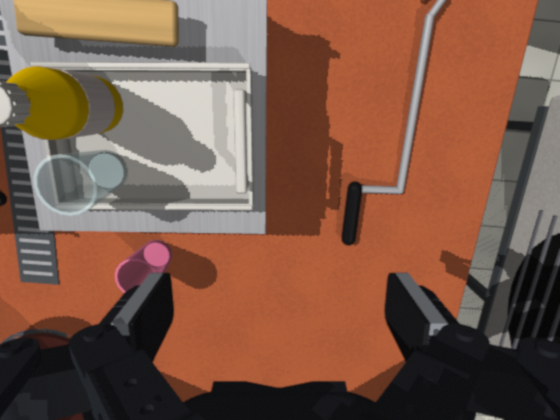

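The picture shows the bar upright from (240,90) to (241,192), the tray square-on, and the bottle and jar at its left (leading) end. Now a look over the stand.

Request:
{"api": "drive_tool", "payload": {
  "rows": [
    [0,0.06,0.01,0],
    [-0.01,0.12,0.02,0],
    [-0.02,0.18,0.02,0],
    [-0.03,0.24,0.02,0],
    [-0.03,0.3,0.02,0],
    [-0.03,0.36,0.02,0],
    [-0.03,0.42,0.02,0],
    [-0.03,0.48,0.02,0]
  ]
}}

```text
time_s: 3.75
ee_pos: [0.4379, 0.0791, 0.4516]
orientation: [3.139, 0.127, 0.002]
wrist_force: [0.6, -0.2, -0.6]
finger_gap: 0.996
grasp_force: 0.0
```

Request:
{"api": "drive_tool", "payload": {
  "rows": [
    [0,0.06,0,0],
    [0,0.1,0,0],
    [0,0.1,0,0],
    [0,0.1,0,0]
  ]
}}

```text
time_s: 4.25
ee_pos: [0.4385, 0.1773, 0.4514]
orientation: [3.139, 0.128, 0.0]
wrist_force: [-0.2, 0.5, 0.5]
finger_gap: 0.995
grasp_force: 0.0
```

```bash
python3 look.py w2 near_edge far_edge end_rail rack_far mug
```

```text
4.25 [0.43850759 0.17729166 0.45138077] [3.13855273e+00 1.28217825e-01 2.25273261e-04] cam [0.51  0.184 0.593] [-0.27 -0.03 -0.96]
near_edge 0.8 [479.6 143.4] [ 0.485 -0.08   0.12 ]
near_edge 0.4 [289.5  52. ] [0.5738 0.1756 0.12  ]
far_edge 0.66 [377.6 161.7] [0.4505 0.0476 0.118 ]
end_rail 0.56 [167.9 160.1] [0.4302 0.3237 0.118 ]
rack_far 0.84 [269.2 149.5] [0.4412 0.1935 0.    ]
mug 0.73 [290.6  57. ] [0.5686 0.1738 0.118 ]
```

View pics/w2.png

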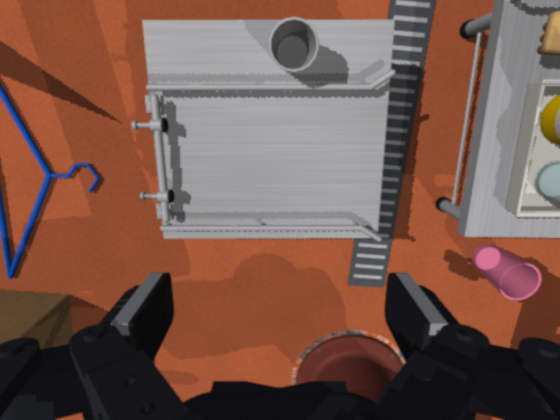

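The stand shows its lane wires at rows ~87 and ~226 and the rail on the left (column ~160), with two bumper screws. I'll use enlarged crops to place the wires and the tray edges precisely.

```bash
python3 - <<'E'
import cv2
a=cv2.imread("pics/w2.png")[70:245,140:400]; cv2.imwrite("pics/c2.png",cv2.resize(a,None,fx=3,fy=3,interpolation=cv2.INTER_CUBIC))
a=cv2.imread("pics/w1.png")[50:225,20:280]; cv2.imwrite("pics/c1.png",cv2.resize(a,None,fx=3,fy=3,interpolation=cv2.INTER_CUBIC))
E
```

```text
(no output)
```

View pics/c2.png

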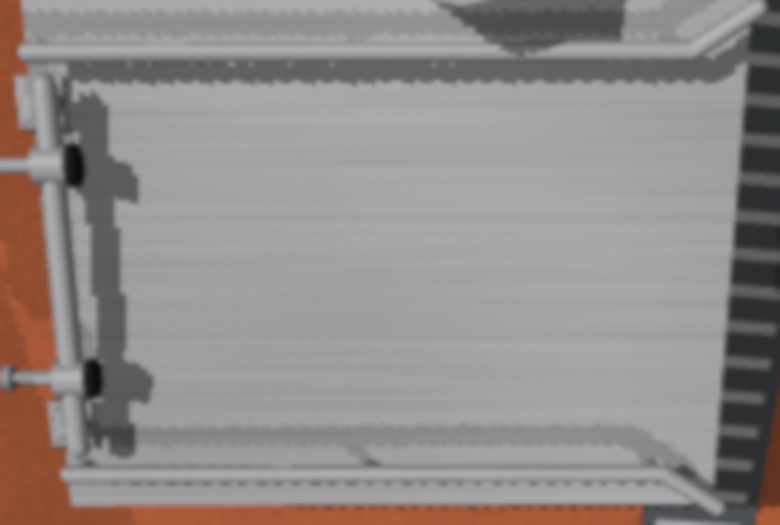

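View pics/c1.png

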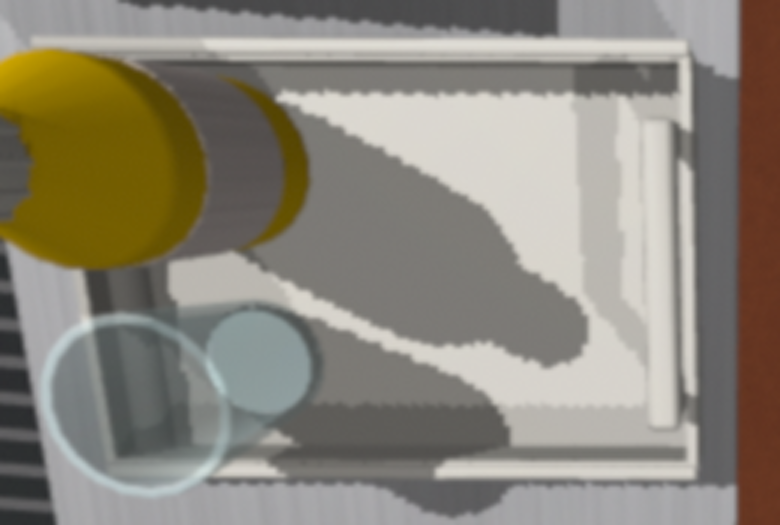

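```bash
python3 - <<'E'
from h import *
c2=np.load("pics/w2.npy",allow_pickle=True).item(); c1=np.load("pics/w1.npy",allow_pickle=True).item()
g=lambda cal,o,x,y,z: atz(cal,(o[0]+(x+1)/3-.5,o[1]+(y+1)/3-.5),z)
o2=(140,70);o1=(20,50)
for zz in(.134,.136,.138):
  U=[g(c2,o2,60,50,zz),g(c2,o2,690,49,zz)]; L=[g(c2,o2,80,475,zz),g(c2,o2,655,472,zz)]
  print(zz,np.round(U,4)[:,:2].tolist(),np.round(L,4)[:,:2].tolist())
  d=[(P[1]-P[0])[:2] for P in(U,L)]
  print("slope dx/dy",[v[0]/v[1] for v in d])
  for y in(.05,.2,.3):
    xs=[P[0][0]+(y-P[0][1])*(P[1][0]-P[0][0])/(P[1][1]-P[0][1]) for P in(U,L)]
    print(y,np.round(xs,4),np.mean(xs),xs[0]-xs[1])
print("gap edge far",g(c2,o2,748,60,.118),g(c2,o2,718,470,.118))
print("rail front", g(c2,o2,48,130,.136),g(c2,o2,72,340,.136))
print("bumper tips",g(c2,o2,82,165,.13),g(c2,o2,101,378,.13))
print("bar ends",g(c1,o1,657,120,.187),g(c1,o1,663,430,.187))
print("rear corners",g(c1,o1,690,40,.15),g(c1,o1,696,478,.15))
print("sides U",g(c1,o1,35,38,.15),g(c1,o1,685,40,.15))
print("lower side",g(c1,o1,260,474,.15),g(c1,o1,696,478,.15))
print("near rear edge",g(c1,o1,738,60,.12),g(c1,o1,738,480,.12))
E
```

```text
0.134 [[0.5211, 0.3282], [0.542, 0.0759]] [[0.3407, 0.3214], [0.363, 0.0643]]
slope dx/dy [np.float64(-0.08281946720130332), np.float64(-0.08664737053237559)]
0.05 [0.5441 0.3643] 0.45419730411187104 0.17988684917777487
0.2 [0.5317 0.3513] 0.4414872912818451 0.18046103467743568
0.3 [0.5234 0.3426] 0.43301394939516114 0.18084382501054286
0.136 [[0.521, 0.3276], [0.5419, 0.0764]] [[0.3415, 0.3208], [0.3637, 0.0648]]
slope dx/dy [np.float64(-0.08281946720130322), np.float64(-0.08664737053237516)]
0.05 [0.544  0.3649] 0.4544880193709081 0.1791014045163244
0.2 [0.5316 0.3519] 0.4417780065408822 0.17967559001598515
0.3 [0.5233 0.3433] 0.43330466465419826 0.18005838034909227
0.138 [[0.521, 0.327], [0.5417, 0.0769]] [[0.3422, 0.3202], [0.3643, 0.0654]]
slope dx/dy [np.float64(-0.08281946720130312), np.float64(-0.08664737053237538)]
0.05 [0.5439 0.3656] 0.4547787346299452 0.17831595985487364
0.2 [0.5315 0.3526] 0.4420687217999193 0.17889014535453457
0.3 [0.5232 0.344 ] 0.4335953799132354 0.17927293568764174
gap edge far [0.54078358 0.04743002 0.118     ] [0.36123957 0.03116921 0.118     ]
rail front [0.48965871 0.33284893 0.136     ] [0.40285123 0.3238444  0.136     ]
bumper tips [0.47640355 0.32088153 0.13      ] [0.38535618 0.31308602 0.13      ]
bar ends [ 0.55431551 -0.35182929  0.187     ] [ 0.44671662 -0.35974427  0.187     ]
rear corners [ 0.58417268 -0.35836175  0.15      ] [ 0.41874092 -0.37101552  0.15      ]
sides U [ 0.56477246 -0.1206774   0.15      ] [ 0.5840193  -0.35654621  0.15      ]
lower side [ 0.40553016 -0.19404829  0.15      ] [ 0.41874092 -0.37101552  0.15      ]
near rear edge [ 0.58151717 -0.37507822  0.12      ] [ 0.41069737 -0.38775981  0.12      ]
```

Lane: centre x ≈ 0.4545 at y = 0.05, yaw ≈ 0.086. Tray: bar at (0.5005, −0.356), yaw ≈ 0.077, about 12 mm to +x of the lane axis. Going to the bar.

Request:
{"api": "drive_tool", "payload": {
  "rows": [
    [0.01,-0.06,0,0],
    [0.02,-0.12,0,0],
    [0.03,-0.18,0,-0.005],
    [0.04,-0.24,0,-0.005],
    [0.05,-0.3,0,-0.005],
    [0.055,-0.36,0,-0.005],
    [0.06,-0.42,0,-0.005],
    [0.062,-0.48,0,-0.005]
  ]
}}

```text
time_s: 5.55
ee_pos: [0.4999, -0.3044, 0.4513]
orientation: [3.139, 0.121, 0.001]
wrist_force: [0.9, 0.2, -0.0]
finger_gap: 1.0
grasp_force: 0.0
```

Request:
{"api": "drive_tool", "payload": {
  "rows": [
    [0,-0.052,-0.03,0],
    [0,-0.052,-0.08,0],
    [0,-0.052,-0.13,0],
    [0,-0.052,-0.16,0],
    [0,-0.052,-0.16,0],
    [0,-0.052,-0.16,0]
  ]
}}

```text
time_s: 6.3
ee_pos: [0.5008, -0.3545, 0.2933]
orientation: [3.137, 0.122, 0.003]
wrist_force: [0.6, 0.2, 0.3]
finger_gap: 1.001
grasp_force: 0.0
```

```bash
python3 look.py w3 tray_grip; python3 - <<'E'
from h import *
c=np.load("pics/w3.npy",allow_pickle=True).item()
print(proj(c,[.5005,-.356,.187]),proj(c,[.555,-.352,.187]),proj(c,[.446,-.36,.187]))
E
```

```text
6.3 [ 0.50076106 -0.35453144  0.29329515] [3.13742808e+00 1.21520239e-01 2.90521271e-03] cam [ 0.572 -0.348  0.435] [-0.27 -0.03 -0.96]
tray_grip 0.88 [277.9 211.5] [ 0.4979 -0.3538  0.18  ]
[281.23360757 210.97609534] [281.67919376 133.2056107 ] [280.83789419 280.04201927]
```

View pics/w3.png

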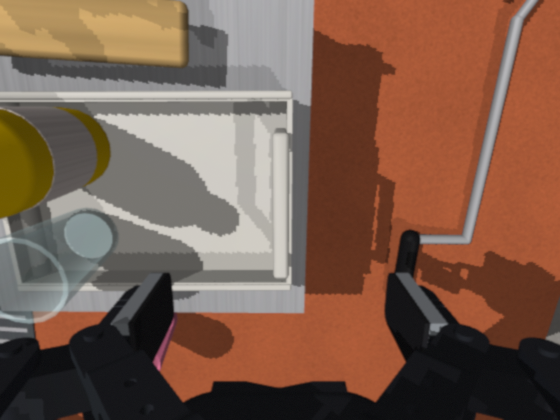

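The bar is at (281,130)–(280,278), matching the prediction within 2 px. Descending with the fingers open, then closing.

Request:
{"api": "drive_tool", "payload": {
  "rows": [
    [0,-0.001,-0.03,0],
    [0,-0.001,-0.06,0],
    [0,-0.001,-0.09,0],
    [0,-0.001,-0.11,0],
    [0,-0.001,-0.122,0],
    [0,-0.001,-0.13,0],
    [0,-0.001,-0.132,0],
    [0,-0.001,-0.132,0]
  ]
}}

```text
time_s: 7.4
ee_pos: [0.5007, -0.3552, 0.1601]
orientation: [3.138, 0.122, 0.001]
wrist_force: [-0.2, -0.5, 0.2]
finger_gap: 1.005
grasp_force: 0.0
```

Request:
{"api": "drive_tool", "payload": {
  "rows": [
    [0,0,0,0],
    [0,0,0,0],
    [0,0,0,0],
    [0,0,0,0],
    [0,0,0,0],
    [0,0,0,0],
    [0,0,0,0],
    [0,0,0,0]
  ],
  "fingers": 0.1,
  "grip_force": 60
}}

```text
time_s: 8.4
ee_pos: [0.5005, -0.3552, 0.1596]
orientation: [3.138, 0.122, 0.0]
wrist_force: [-0.0, -2.8, 0.7]
finger_gap: 0.125
grasp_force: 59.1
```

Request:
{"api": "drive_tool", "payload": {
  "rows": [
    [0,0,-0.001,0],
    [0,0,-0.001,0],
    [0,0,-0.001,0],
    [0,0,-0.001,0]
  ],
  "fingers": 0,
  "grip_force": 100
}}

```text
time_s: 8.9
ee_pos: [0.5008, -0.3552, 0.1597]
orientation: [3.138, 0.122, 0.002]
wrist_force: [-1.2, -1.6, 6.1]
finger_gap: 0.12
grasp_force: 98.1
```

Pressing 6 N at ~5 N/mm stiffness. Starting the slide with a diagonal, gently ramped motion.

Request:
{"api": "drive_tool", "payload": {
  "rows": [
    [-0.0006,0.003,0,0],
    [-0.0016,0.008,0,0],
    [-0.003,0.015,0,0.001],
    [-0.0046,0.0225,0,0.002],
    [-0.006,0.03,0,0.003],
    [-0.0077,0.0375,0,0.004],
    [-0.0092,0.045,0,0.005],
    [-0.0105,0.051,0,0.005]
  ]
}}

```text
time_s: 9.9
ee_pos: [0.4907, -0.3053, 0.1596]
orientation: [3.135, 0.129, 0.004]
wrist_force: [1.8, -6.8, 2.9]
finger_gap: 0.12
grasp_force: 97.9
```

Request:
{"api": "drive_tool", "payload": {
  "rows": [
    [-0.0015,0.007,0,0.001],
    [-0.003,0.0145,0,0.002],
    [-0.0045,0.022,0,0.003],
    [-0.006,0.029,0,0.004],
    [-0.0075,0.036,0,0.004],
    [-0.0085,0.042,0,0.004],
    [-0.0095,0.047,0,0.004],
    [-0.01,0.049,0,0.004]
  ]
}}

```text
time_s: 10.9
ee_pos: [0.4808, -0.2563, 0.1597]
orientation: [3.134, 0.135, 0.004]
wrist_force: [1.4, -5.6, 3.0]
finger_gap: 0.119
grasp_force: 97.9
```

```bash
python3 look.py w4 tray_grip tray_lead near_edge far_edge; python3 - <<'E'
import cv2
from h import *
im=imaging.camera("scene"); cv2.imwrite("pics/s4.png",im[:,:,::-1])
a=cv2.imread("pics/w4.png"); b=cv2.imread("pics/s4.png")[130:340,80:440]
cv2.imwrite("pics/m4.png",np.vstack([cv2.resize(b,(560,327)),a[:270]]))
E
```

```text
10.9 [ 0.48077853 -0.25629941  0.15969224] [3.13440975 0.13510927 0.00441302] cam [ 0.551 -0.249  0.302] [-0.27 -0.03 -0.96]
tray_grip 0.86 [278.6 303.2] [ 0.4803 -0.2556  0.18  ]
far_edge 0.68 [ 75.5 244. ] [ 0.471  -0.1457  0.118 ]
```

View pics/m4.png

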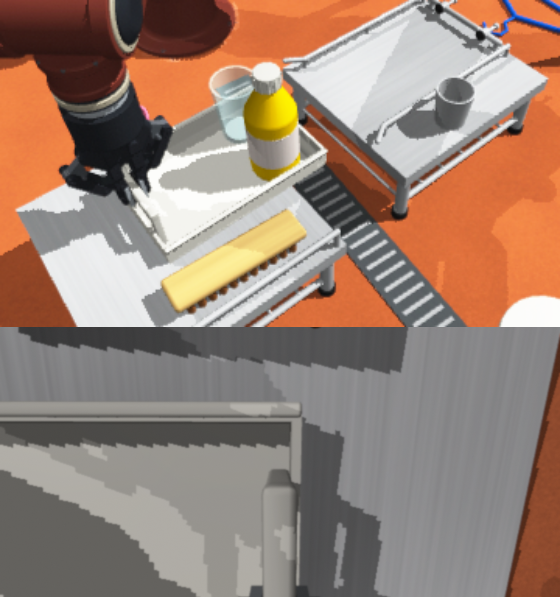

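The tray is partway, leading end over the gap, bottle and jar upright; the +x wall's top edge runs along row ~76 in the wrist view. Checking the alignment numerically.

```bash
python3 - <<'E'
from h import *
c=np.load("pics/w4.npy",allow_pickle=True).item()
g=cv2.cvtColor(cv2.imread("pics/w4.png"),cv2.COLOR_BGR2GRAY).astype(float)
P=[]
for x in range(5,290,15):
    col=g[60:95,x]; d=np.diff(cv2.GaussianBlur(col[:,None],(1,5),1).ravel()); y=60+np.argmax(d[:22])+.5; P.append(atz(c,(x,y),.15)[:2])
P=np.array(P); m,b=np.polyfit(P[:,1],P[:,0],1)
print("wall slope",m,"x@-.2",m*-.2+b,"resid",np.std(P[:,0]-m*P[:,1]-b)); 
lane=lambda y:.4545-.085*(y-.05)
print("axis from wall",m*-.2+b-.08/np.cos(.085), "lane",lane(-.2),"TCP axis", .4808-.085*(.0563), [atz(c,(280,143),.187)])
E
```

```text
wall slope -0.08351611346118605 x@-.2 0.5597090052907577 resid 0.0001049207691661552
axis from wall 0.47941913271659536 lane 0.47575 TCP axis 0.4760145 [array([ 0.54085087, -0.25083685,  0.187     ])]
```

Request:
{"api": "drive_tool", "payload": {
  "rows": [
    [-0.0006,0.004,-0.0003,0],
    [-0.0016,0.01,-0.0006,0.001],
    [-0.0026,0.018,-0.0006,0.002],
    [-0.0036,0.026,-0.0006,0.002],
    [-0.0046,0.034,-0.0006,0.002],
    [-0.0054,0.041,-0.0006,0.002],
    [-0.006,0.047,-0.0006,0.002],
    [-0.0063,0.05,-0.0006,0.002]
  ]
}}

```text
time_s: 12.2
ee_pos: [0.4747, -0.2068, 0.1598]
orientation: [3.133, 0.139, 0.005]
wrist_force: [0.7, -7.6, 6.3]
finger_gap: 0.119
grasp_force: 98.4
```

```bash
python3 - <<'E'
from h import *
print(robot.state()["wrist_force"],robot.state()["ee_pos"])
im=imaging.camera("side"); cv2.imwrite("pics/s5.png",im[:,:,::-1])
print([ (k["xy"],k["confidence"]) for k in imaging.mark_of("side","tray_lead")[:2]])
cal=imaging.get_calibration("side"); print([atz(cal,k["xy"],.12) for k in imaging.mark_of("side","tray_lead")[:2]])
# predicted: tray leading bottom corners, wires at lane +-85
lane=lambda y,o:(.4545-.085*(y-.05)+o,y+.085*o)
for o in(-.08,0,.08): print("lead",o,proj(cal,[*lane(.024,o),.1195]))
for y in(.06,.2):
  for o in(-.085,.085): print("wire",y,o,proj(cal,[*lane(y,o),.136]))
a=im[130:330,200:400][:,:,::-1]; cv2.imwrite("pics/c5.png",cv2.resize(a,(600,600),interpolation=cv2.INTER_CUBIC))
E
```

```text
[ 0.68633347 -7.55949033  6.28126182] [ 0.47470479 -0.20679981  0.15981649]
[([311.5, 216.2], 0.84)]
[array([0.44790763, 0.0403701 , 0.12      ])]
lead -0.08 [346.86679134 212.83821458]
lead 0 [307.85648771 212.05752948]
lead 0.08 [269.27575205 211.28544101]
wire 0.06 -0.085 [351.50898648 215.11330299]
wire 0.06 0.085 [265.15621163 213.35846177]
wire 0.2 -0.085 [359.02236355 258.37830137]
wire 0.2 0.085 [258.02413456 255.70894889]
```

View pics/c5.png

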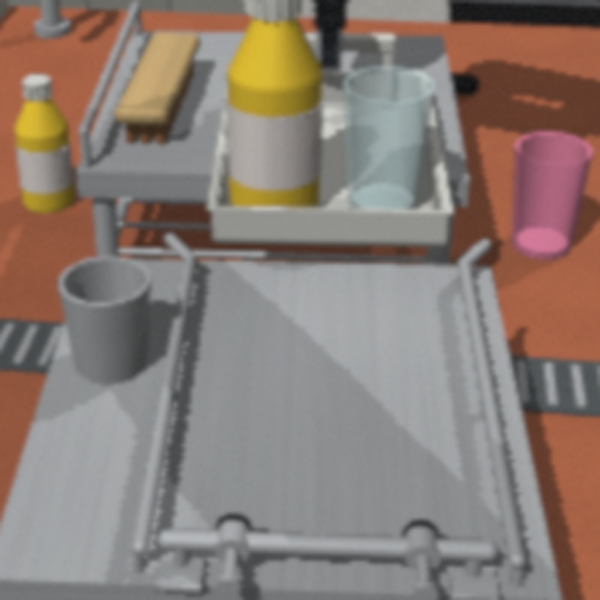

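Front corners at crop (214,242) and (447,243); wires extrapolated to that depth centre at 329 vs the tray's 330.5. That is under 1 mm off the lane axis, with bottle and jar upright. Continuing over the gap.

Request:
{"api": "drive_tool", "payload": {
  "rows": [
    [-0.0002,0.004,0,0],
    [-0.0006,0.01,0,0],
    [-0.0011,0.018,0,0],
    [-0.0018,0.026,0,0],
    [-0.0024,0.034,0,0],
    [-0.003,0.041,0,0],
    [-0.0035,0.047,0,0],
    [-0.0038,0.05,0,0]
  ]
}}

```text
time_s: 13.35
ee_pos: [0.4712, -0.157, 0.1602]
orientation: [3.132, 0.139, 0.006]
wrist_force: [1.0, -7.9, 7.4]
finger_gap: 0.118
grasp_force: 98.6
```

Request:
{"api": "drive_tool", "payload": {
  "rows": [
    [-0.0003,0.004,0,0],
    [-0.0008,0.01,0,0],
    [-0.0014,0.017,0,0],
    [-0.002,0.023,0,0],
    [-0.0024,0.028,0,0],
    [-0.0026,0.03,0,0],
    [-0.0026,0.03,0,0],
    [-0.0026,0.03,0,0]
  ]
}}

```text
time_s: 14.35
ee_pos: [0.4684, -0.1266, 0.1599]
orientation: [3.134, 0.139, 0.005]
wrist_force: [1.1, -6.4, 7.8]
finger_gap: 0.123
grasp_force: 98.6
```

Request:
{"api": "drive_tool", "payload": {
  "rows": [
    [-0.0003,0.004,0,0],
    [-0.0009,0.01,0,0],
    [-0.0016,0.018,0,0],
    [-0.0022,0.026,0,0],
    [-0.0029,0.034,0,0],
    [-0.0036,0.042,0,0],
    [-0.0041,0.048,0,0],
    [-0.0044,0.051,0,0]
  ]
}}

```text
time_s: 15.35
ee_pos: [0.4638, -0.0754, 0.1596]
orientation: [3.134, 0.139, 0.004]
wrist_force: [0.4, -7.6, 6.5]
finger_gap: 0.12
grasp_force: 98.4
```

Request:
{"api": "drive_tool", "payload": {
  "rows": [
    [-0.0003,0.003,0,0],
    [-0.0006,0.007,0,0],
    [-0.0009,0.011,0,0],
    [-0.0013,0.015,0,0],
    [-0.0016,0.019,0,0],
    [-0.0019,0.022,0,0],
    [-0.0021,0.024,0,0],
    [-0.0021,0.024,0,0]
  ]
}}

```text
time_s: 16.35
ee_pos: [0.461, -0.0507, 0.1584]
orientation: [3.136, 0.139, 0.001]
wrist_force: [0.3, -6.4, 5.2]
finger_gap: 0.123
grasp_force: 98.5
```

Rear is now off the near rack, resting on the stand (z dropped 1.2 mm). Easing the down force and going on along the lane.

Request:
{"api": "drive_tool", "payload": {
  "rows": [
    [-0.0003,0.004,0.0002,0],
    [-0.0009,0.01,0.0003,0],
    [-0.0016,0.018,0.0003,0],
    [-0.0023,0.027,0.0003,0],
    [-0.0031,0.036,0.0003,0],
    [-0.0038,0.044,0.0003,0],
    [-0.0043,0.05,0.0003,0],
    [-0.0046,0.053,0.0003,0]
  ]
}}

```text
time_s: 17.35
ee_pos: [0.4562, 0.0023, 0.1584]
orientation: [3.136, 0.139, 0.0]
wrist_force: [0.0, -6.1, 4.5]
finger_gap: 0.12
grasp_force: 98.3
```

Request:
{"api": "drive_tool", "payload": {
  "rows": [
    [-0.0003,0.004,0,0],
    [-0.0009,0.01,0,0],
    [-0.0016,0.018,0,0],
    [-0.0022,0.026,0,0],
    [-0.0029,0.034,0,0],
    [-0.0035,0.041,0,0],
    [-0.0038,0.045,0,0],
    [-0.0039,0.046,0,0]
  ]
}}

```text
time_s: 18.35
ee_pos: [0.4523, 0.0482, 0.1585]
orientation: [3.136, 0.14, 0.0]
wrist_force: [1.1, -6.8, 4.9]
finger_gap: 0.118
grasp_force: 98.4
```

```bash
python3 - <<'E'
from h import *
s=robot.state();print(s["wrist_force"],s["wrist_torque"],s["ee_pos"],s["orientation"])
im=imaging.camera("side"); a=im[180:360,190:430][:,:,::-1]; cv2.imwrite("pics/c6.png",cv2.resize(a,(800,600),interpolation=cv2.INTER_CUBIC))
E
```

```text
[ 1.07794086 -6.82455802  4.90592237] [-1.04365486 -0.07357633  0.00898158] [0.45227047 0.04821111 0.15845809] [3.13551545e+00 1.39523274e-01 1.54305818e-04]
```

View pics/c6.png

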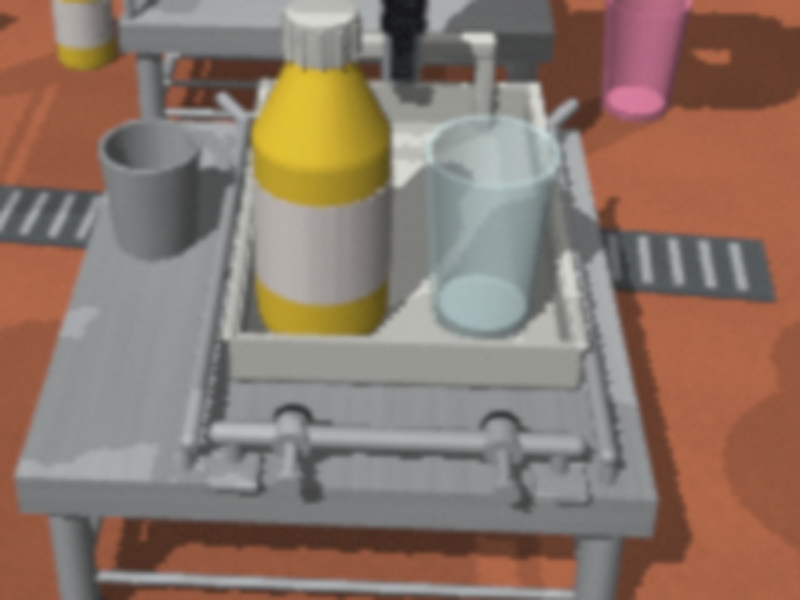

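The tray lies centred in the lane; the front face at row ~360 (bottom edge ~383) is nearing the bumpers at row ~415. Slowing for the approach by feel.

Request:
{"api": "drive_tool", "payload": {
  "rows": [
    [-0.0003,0.003,0.0001,0],
    [-0.0006,0.007,0.0001,0],
    [-0.001,0.011,0.0002,0],
    [-0.0013,0.015,0.0002,0],
    [-0.0015,0.018,0.0002,0],
    [-0.0017,0.02,0.0002,0],
    [-0.0018,0.021,0.0002,0],
    [-0.0019,0.022,0.0002,0]
  ]
}}

```text
time_s: 19.4
ee_pos: [0.4502, 0.0701, 0.1584]
orientation: [3.136, 0.139, -0.001]
wrist_force: [1.0, -6.1, 3.8]
finger_gap: 0.121
grasp_force: 98.4
```

Request:
{"api": "drive_tool", "payload": {
  "rows": [
    [-0.0001,0.0008,0,0],
    [-0.0001,0.0016,0,0],
    [-0.0002,0.0024,0,0],
    [-0.0003,0.0032,0,0],
    [-0.0003,0.004,0,0]
  ]
}}

```text
time_s: 20.02
ee_pos: [0.4499, 0.074, 0.1585]
orientation: [3.136, 0.139, -0.001]
wrist_force: [-0.3, -6.6, 4.0]
finger_gap: 0.12
grasp_force: 98.4
```

Request:
{"api": "drive_tool", "payload": {
  "rows": [
    [-0.0001,0.0008,0,0],
    [-0.0001,0.0016,0,0],
    [-0.0002,0.0024,0,0],
    [-0.0002,0.003,0,0]
  ]
}}

```text
time_s: 20.52
ee_pos: [0.4497, 0.077, 0.1584]
orientation: [3.136, 0.139, -0.001]
wrist_force: [1.0, -6.2, 4.7]
finger_gap: 0.116
grasp_force: 98.4
```

Free-sliding friction is ~6.3 N; creeping on in small steps.

Request:
{"api": "drive_tool", "payload": {
  "rows": [
    [-0.0001,0.0006,0,0],
    [-0.0001,0.0012,0,0],
    [-0.0002,0.0018,0,0],
    [-0.0002,0.0024,0,0]
  ]
}}

```text
time_s: 21.02
ee_pos: [0.4495, 0.0794, 0.1584]
orientation: [3.136, 0.139, -0.001]
wrist_force: [0.3, -7.3, 5.0]
finger_gap: 0.121
grasp_force: 98.4
```

Request:
{"api": "drive_tool", "payload": {
  "rows": [
    [-0.0001,0.0006,0,0],
    [-0.0001,0.0012,0,0],
    [-0.0002,0.0018,0,0]
  ]
}}

```text
time_s: 21.4
ee_pos: [0.4493, 0.0812, 0.1584]
orientation: [3.136, 0.139, -0.001]
wrist_force: [0.4, -6.9, 4.7]
finger_gap: 0.119
grasp_force: 98.4
```

Request:
{"api": "drive_tool", "payload": {
  "rows": [
    [-0.0001,0.0006,0,0],
    [-0.0001,0.0012,0,0],
    [-0.0002,0.0018,0,0]
  ]
}}

```text
time_s: 21.78
ee_pos: [0.4491, 0.083, 0.1585]
orientation: [3.136, 0.139, -0.001]
wrist_force: [0.3, -7.2, 3.2]
finger_gap: 0.116
grasp_force: 98.4
```

Request:
{"api": "drive_tool", "payload": {
  "rows": [
    [-0.0001,0.0005,0,0],
    [-0.0001,0.001,0,0],
    [-0.0001,0.0015,0,0]
  ]
}}

```text
time_s: 22.15
ee_pos: [0.449, 0.0845, 0.1584]
orientation: [3.136, 0.139, -0.001]
wrist_force: [1.0, -5.6, 4.4]
finger_gap: 0.119
grasp_force: 98.4
```

Request:
{"api": "drive_tool", "payload": {
  "rows": [
    [-0.0001,0.0005,0,0],
    [-0.0001,0.001,0,0],
    [-0.0001,0.0015,0,0]
  ]
}}

```text
time_s: 22.52
ee_pos: [0.4488, 0.0855, 0.1585]
orientation: [3.134, 0.139, -0.001]
wrist_force: [-0.4, -9.5, 5.3]
finger_gap: 0.122
grasp_force: 98.4
```

Contact begins (force up, tool lags). Pressing in 0.4–0.5 mm steps.

Request:
{"api": "drive_tool", "payload": {
  "rows": [
    [0,0.0005,0,0],
    [0,0.0005,0,0]
  ]
}}

```text
time_s: 22.78
ee_pos: [0.4487, 0.0855, 0.1584]
orientation: [3.133, 0.139, -0.002]
wrist_force: [0.0, -10.7, 4.8]
finger_gap: 0.12
grasp_force: 98.5
```

Request:
{"api": "drive_tool", "payload": {
  "rows": [
    [0,0.0004,0,0],
    [0,0.0004,0,0]
  ]
}}

```text
time_s: 23.02
ee_pos: [0.4486, 0.0855, 0.1584]
orientation: [3.132, 0.138, -0.003]
wrist_force: [-1.1, -11.0, 5.5]
finger_gap: 0.119
grasp_force: 98.6
```

Request:
{"api": "drive_tool", "payload": {
  "rows": [
    [0,0.0005,0,0],
    [0,0.001,0,0],
    [0,0.001,0,0]
  ]
}}

```text
time_s: 23.4
ee_pos: [0.4486, 0.0856, 0.1585]
orientation: [3.13, 0.138, -0.003]
wrist_force: [-0.8, -15.5, 4.8]
finger_gap: 0.121
grasp_force: 98.6
```

Request:
{"api": "drive_tool", "payload": {
  "rows": [
    [0,0.0005,0,0],
    [0,0.001,0,0],
    [0,0.001,0,0]
  ]
}}

```text
time_s: 23.78
ee_pos: [0.4486, 0.0856, 0.1584]
orientation: [3.127, 0.137, -0.003]
wrist_force: [-1.4, -19.1, 6.1]
finger_gap: 0.12
grasp_force: 98.7
```

Wrist push is 19 N, so 13–19 N on the bumpers. Holding 0.6 s, then relaxing and opening.

Request:
{"api": "drive_tool", "payload": {
  "rows": [
    [0,0,0,0],
    [0,0,0,0],
    [0,0,0,0],
    [0,0,0,0],
    [0,0,0,0]
  ]
}}

```text
time_s: 24.4
ee_pos: [0.4487, 0.0856, 0.1584]
orientation: [3.127, 0.137, -0.003]
wrist_force: [-0.7, -20.6, 6.5]
finger_gap: 0.117
grasp_force: 98.7
```

Request:
{"api": "drive_tool", "payload": {
  "rows": [
    [0,-0.001,0.0002,0],
    [0,-0.002,0.0005,0],
    [0,-0.003,0.0007,0],
    [0,-0.003,0.0007,0]
  ]
}}

```text
time_s: 24.9
ee_pos: [0.4483, 0.0855, 0.1584]
orientation: [3.135, 0.138, -0.004]
wrist_force: [-0.5, -8.8, 2.4]
finger_gap: 0.12
grasp_force: 98.5
```

Request:
{"api": "drive_tool", "payload": {
  "rows": [
    [0,-0.0008,0.0003,0],
    [0,-0.0015,0.0004,0],
    [0,-0.0015,0.0004,0]
  ],
  "grip_force": 30
}}

```text
time_s: 25.28
ee_pos: [0.4482, 0.0855, 0.1584]
orientation: [-3.138, -0.139, 0.003]
wrist_force: [-1.2, -3.1, 0.4]
finger_gap: 0.117
grasp_force: 98.0
```

Request:
{"api": "drive_tool", "payload": {
  "rows": [
    [0,0,0,0],
    [0,0,0,0],
    [0,0,0,0],
    [0,0,0,0],
    [0,0,0,0],
    [0,0,0,0]
  ],
  "fingers": 0.8
}}

```text
time_s: 26.02
ee_pos: [0.449, 0.0856, 0.1593]
orientation: [-3.138, -0.139, -0.0]
wrist_force: [-0.5, 0.5, 0.7]
finger_gap: 0.803
grasp_force: 0.0
```

Request:
{"api": "drive_tool", "payload": {
  "rows": [
    [0,0,0.01,0],
    [0,0,0.03,0],
    [0,0,0.06,0],
    [0,0,0.1,0],
    [0,0,0.15,0],
    [0,0,0.19,0],
    [0,0,0.2,0],
    [0,0,0.2,0]
  ]
}}

```text
time_s: 27.02
ee_pos: [0.4491, 0.0855, 0.3595]
orientation: [-3.138, -0.139, -0.001]
wrist_force: [-0.1, 0.6, -1.0]
finger_gap: 0.802
grasp_force: 0.0
```

```bash
python3 - <<'E'
from h import *
s=robot.state();print(s["time_s"],s["wrist_force"],s["ee_pos"],s["finger_gap"],s["grasp_force"])
im=imaging.camera("side"); a=im[180:360,190:430][:,:,::-1]; b=imaging.camera("wrist")[:,:,::-1]
cv2.imwrite("pics/c7.png",np.hstack([cv2.resize(a,(400,300),interpolation=cv2.INTER_CUBIC),cv2.resize(b,(400,300))]))
E
```

```text
27.025 [-0.13303472  0.58896344 -1.04888673] [0.44907611 0.08552476 0.35952251] 0.8020479509795893 0.0
```

View pics/c7.png

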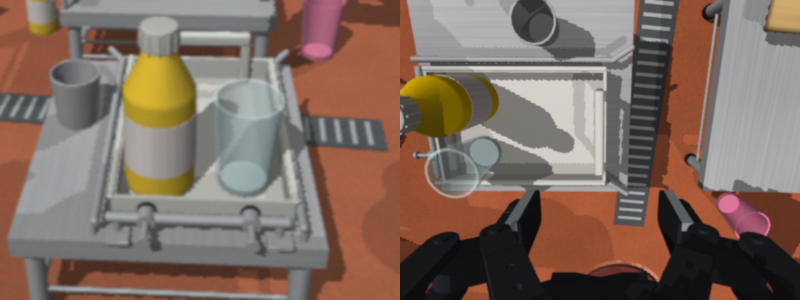

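The tray sits flat in the lane against the bumpers, bottle and jar upright, mug in place, gripper clear above.

```bash
python3 -c "
from rig import job; print(job.job_done())"
```

```text
the job is handed in; nothing more can be done
None
```

I handed the job in at about 27 s; no verdict came back. The tray lies against the end rail's bumpers on the drainer stand, let go, with the bottle and jar upright and the mug undisturbed; the push ran firmer than asked, about 13–20 N against roughly 10 N (limit 25 N).

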